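Index the rotary gauge rack and hang the snap gauge on its empty arm

TASK

Put the snap gauge away: first index the three-arm rotary rack so that it clicks home with its empty arm over the pointer nose of the foot, then hang the loose gauge astride that arm, squarely across it near the middle, so that it hangs free and still. Lower the gauge on gently instead of dropping it, and leave the caliper, clamp and brush where they lie.

Things in the scene. Friction and masses are not known exactly. Their poses are not given: they have to be found in the camera images.
- turret (a joint): Turret angle, rad, counter-clockwise from above; 0 and 6.283 both have the empty arm over the foot's nose. Detents every 120 degrees (holding about 0.4 N m): left within 50 degrees of one, it swings in by itself and settles in some 2 s. It starts in one of the other two (2.09 or 4.19): one index, clockwise or counter-clockwise, brings the empty arm to the nose. It turns both ways.
- pivot (a point): On the turret's vertical axis, 156 mm above the bench; axes of the foot: x from the nose through the pivot to the back, z up. Foot: grey disc 210 mm across, 18 mm high. Hub: 52 mm across, top at 165 mm. It carries three level radial arms 120 degrees apart; two each carry a gauge fixed 125 mm out (up to 100 mm wide across the arm, top 186 mm above the bench), one is empty.
- load_point (a point): Above the foot's pointer nose, 125 mm from the pivot, 156 mm above the bench: where bar_seat must come. The nose is a flat pointed tongue, 14 mm high, reaching 180 mm from the pivot on the side facing the robot. At the back of the foot stands the detent drum, 62 mm high. Axes as for pivot.
- bar_seat (a point): Point on top of the empty arm, 125 mm from the pivot; turns with the turret. x points along the arm towards the pivot, y across, z up. The arm is a round steel bar, 12 mm diameter, axis 150 mm above the bench, straight to 175 mm from the pivot, its tip then turned up to 178 mm height.
- index_knob (a point): Centre of the top of the black knob for turning the turret: upright cylinder, 26 mm diameter, 165 to 215 mm above the bench, on a crank 65 mm from the pivot, on the far side of the pivot from the empty arm. It does not spin on its crank.
- gauge: Loose snap gauge on the bench: aluminium inverted U, black side plates, dark steel feet, 100 mm wide (y), 20 thick (x), 104 tall (z), about 0.4 kg. Origin: underside, midway between the feet. Legs 22 mm wide, gap 56 mm (44 between the anvils near the feet). The solid crown is 30 mm high in the middle, its underside a shallow roof that centres on a bar. Grasp the crown.
- gauge_seat (a point): Top of the gap: apex of the underside of the loose gauge's crown, 74 mm above its feet, in the middle. Axes as the gauge. When hung it rests on top of the bar, 156 mm above the bench.
- caliper: Digital caliper lying flat, 190 mm long (x), 56 mm over the jaws, 12 mm thick; a bystander. Origin: under the middle of its beam.
- clamp: Blue G-clamp lying flat, about 100 by 150 mm, 20 mm high; a bystander. Origin: under the middle of its frame.
- brush: Wooden bench brush lying bristles down, 190 mm long (x), 40 mm wide, 40 mm high; a bystander. Origin: under its middle.
Mind the look-alikes: they are no part of the job. Of the things shaped like the gauge, the aluminium one is meant.

How it is judged:
By the outcome, as a careful person would: the job done as asked, in the order asked, and still so for the second after the job is handed in, with the robot touching nothing.
It also fails if it takes over 64 s, if anything falls off the work surface, if the arm or the gripper's body presses on something with over 40 N, if the wrist force passes 120 N, or if a joint passes its speed limit or range.

ROBOT

A 6-joint arm with a two-finger parallel gripper is mounted at the origin on the work surface. World frame = base frame: x ahead of the robot, y to its left, z up, the work surface at z = 0. Lengths are in m, angles in rad, forces in N, time in s.
With the tool pointing down it reaches from about 0.375 to 0.925 m from the base axis. Payload 5.7 kg.
Tool frame: the origin (TCP) lies at the very end of the fingers, on their centre line; the grasp point (between the pads) lies 19 mm behind it; z points along the fingers, y is the line along which they close (so a half turn about z gives the same grasp; the last joint's range is limited). The gripper opens to 85 mm and grips with 20 to 120 N. Pads are 22 mm wide; open, the fingers measure 114 mm over their backs; the gripper's body (76 mm by 85 mm) begins 54 mm behind the grasp point. The pads swing forward as they close: fully open they stand 13 mm farther back than shut.
Start: joints at [1.075, 0.359, 1.51, -0, 1.272, -0.115], TCP at [0.223, 0.557, 0.231] pointing down, gripper open.
Joint ranges: [-2.97, 2.97], [-1.01, 2.36], [0.21, 2.38], [-0.96, 4.11], [0.2, 2.71], [-2.98, 2.98]. Speed limits (rad/s): [2.39, 2.39, 3.14, 3.14, 3.14, 3.14].

INTERFACE

Orientations are given as a 3x3 rotation matrix whose columns are the frame's x, y, z axes.
In Python, from bench import bot, cams, ticket gives the robot as it stands.
- The arm moves only by the tool jog_arm, never from a script. Its argument "increments" is one flat list of numbers, 6 for each row, row after row: the shift along the tool's x, y, z in units of 0.03 m (1.0 is 0.03 m), then the turn, a rotation vector about the tool's x, y, z in units of 0.08 rad (1.0 is 0.08 rad). A call has exactly 8 rows; each row shifts and turns the commanded pose from where the row before left it, along the tool's axes as they then stand; what a row does not reach is not made up. A row lasts 1/12 s, in which the tool goes at most 41.7 mm and 7.16 degrees, less where a joint would pass 70% of its speed; a pose out of reach is approached as far as the arm can. A call with a number of a shift or a turn outside -1 to 1 is refused whole. A call with a gripper value outside its range is refused whole. "grip" is the opening, from -1 (shut) to 1 (fully open), set as the call begins (left out, the last holds). The fingers move at their own pace and stop on an object; "newtons" is the grip in N (left out, the last holds). Time passes only in rows, so rows that do not move let the fingers close, or fill a call up. It gives the time, the measured TCP pose, the force, the opening and the grip force at its end, in the units of the state.
- bot.state(): the state, without advancing time (a new reading comes with each control period).
- cams.capture(name): name is "side" or "top"; returns (picture, depth): 400x640x3 uint8, red, green, blue; 400x640 float32, m along the optical axis (not along the pixel's ray), 0 where there is no reading.
- cams.camera_info(name): a dict with "fov_y" (degrees; the focal length in pixels is half the picture's height over the tangent of half this angle, whatever the lens; pixels are square), "cx", "cy" (the principal point, pixels), "R" (3x3) and "t" (3): a world point X has camera coordinates R X + t. Camera axes: x right, y down, z forward; pixel columns grow to the right and rows downward; lengths in m; the calibration is good to about 2 mm. A picture is of the moment at which its call begins. camera_info takes no time and is no camera call.
- ticket.sign_off(): hands the job in; it is judged then, once.
The state is a dict: "clock": time; "joint_pos": joint angles; "joint_vel": joint speeds; "tau": joint torques, N m; "tcp_pos": TCP position; "ee_rot": TCP orientation; "ft_force": force on the tool from outside, world axes, zero at the start; "moment": the same for the moment, N m; "width": opening from 0.0 (shut) to 1.0 (fully open); "gripper_force": force on a finger pad.
Only numpy, scipy, OpenCV 4.12 (cv2) and the standard library are available. Lean on these libraries where they do the work, as an engineer would, in place of code of your own. Each camera call takes 0.05 s, during which the arm holds its last target. There are 200 camera calls.

## Working session

There is one attempt and no reset: what is moved stays moved. The work goes in short steps, Python scripts to look and compute and a tool call to move; the robot and the scene stay as the last step left them, time stands still between calls to the robot, and variables do not carry over. Pictures are saved under pics/ and viewed, at most 10 in all, crops included, and the job is handed in when it is done.

Besides the shell and the picture viewer there is one more tool, called after "Emit:" by a JSON object that holds its "op" and its "data". jog_arm: Moves the arm, as the interface text tells. Its arguments: {"type":"object","properties":{"increments":{"type":"array","items":{"type":"number","minimum":-1,"maximum":1}},"grip":{"type":"number"},"newtons":{"type":"number"}},"required":["increments"]}

```bash
mkdir -p pics; ls
python3 - <<'E'
from bench import bot,cams
import cv2,numpy as np
for n in("side","top"):
    p,d=cams.capture(n); np.savez(f"pics/{n}0.npz",p=p,d=d)
    cv2.imwrite(f"pics/{n}0.png",p[:,:,::-1]); print(n,cams.camera_info(n),(d>0).mean())
s=bot.state();print(s)
E
```

```text
pics
side {'fov_y': 46.947283078666985, 'cx': 320.5442154021223, 'cy': 194.28893591481574, 'R': array([[ 0.9681063 , -0.2496089 ,  0.02157758],
       [-0.14390117, -0.62448122, -0.76766898],
       [ 0.2050918 ,  0.74008013, -0.64048322]]), 't': array([-0.52456177,  0.20878231,  1.33994797])} 0.996078125
top {'fov_y': 51.65860699770892, 'cx': 318.43345097208805, 'cy': 194.84625631538694, 'R': array([[-0.00537299, -0.99988837,  0.01394161],
       [-0.98535204,  0.00291746, -0.17050763],
       [ 0.17044792, -0.01465353, -0.98525772]]), 't': array([0.0192364 , 0.55994349, 1.24200139])} 0.99587890625
{'clock': 0.1, 'joint_pos': array([ 1.07489517e+00,  3.59435066e-01,  1.51133002e+00,  5.76079475e-05,
        1.27252957e+00, -1.15099762e-01]), 'joint_vel': array([-0.00050466, -0.00190585, -0.00270864,  0.00183208, -0.00215787,
        0.00147606]), 'tau': array([-5.23073322e-04, -5.28648913e+01, -2.79356343e+01, -2.42751867e-04,
        5.05556804e-03, -1.46024739e-06]), 'tcp_pos': array([0.22268807, 0.5564734 , 0.2305342 ]), 'ee_rot': array([[-9.28360666e-01,  3.71679617e-01, -8.58284987e-04],
       [ 3.71680524e-01,  9.28359534e-01, -1.47077732e-03],
       [ 2.50139099e-04, -1.68441963e-03, -9.99998550e-01]]), 'ft_force': array([0.37984476, 0.34846597, 0.12841792]), 'moment': array([ 0.00414896, -0.04950266, -0.01999284]), 'gripper_force': 0.0, 'width': 1.0019822951787607}
```

View pics/side0.png

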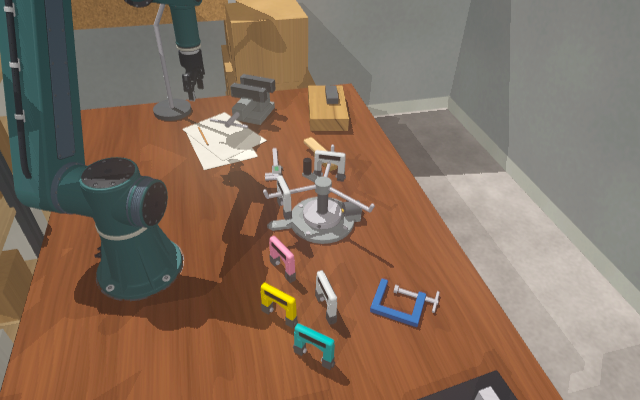

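View pics/top0.png

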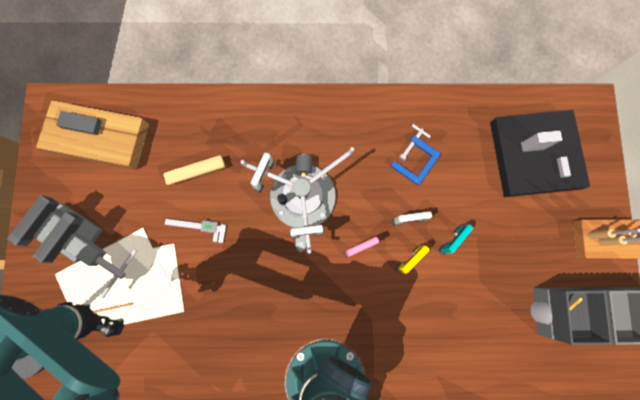

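The pictures show the following:
- **Rack:** the hub is at about (302,187) in the top view. The empty arm points to (352,150), the knob is at (282,199), and the nose at (303,248) sits under a fixed gauge. The turret is therefore at 2.09 and needs one clockwise index.
- **Gauge:** the loose aluminium gauge is at about (412,216) in the top view and (326,294) in the side view, with pink, yellow and teal look-alikes beside it.

```bash
cat > h.py <<'E'
import numpy as np,cv2
from bench import cams
def cam(n):
    c=cams.camera_info(n); f=200/np.tan(np.radians(c["fov_y"]/2)); return c,f
def cloud(n,d):
    c,f=cam(n); v,u=np.mgrid[:400,:640]
    P=np.stack([(u-c["cx"])/f*d,(v-c["cy"])/f*d,d],-1)-c["t"]
    return P@c["R"]          # R^T (Xc - t)
def ray(n,u,v,z):
    c,f=cam(n); r=c["R"].T@np.array([(u-c["cx"])/f,(v-c["cy"])/f,1]); o=-c["R"].T@c["t"]
    return o+r*(z-o[2])/r[2]
E
python3 - <<'E'
from h import *
for n in("top","side"):
    z=np.load(f"pics/{n}0.npz");p,d=z["p"].astype(int),z["d"];W=cloud(n,d)
    X=W[...,0];Y=W[...,1];Z=W[...,2];ok=d>0
    r=W[340:350,150:160].reshape(-1,3) if n=="side" else W[100:110,300:310].reshape(-1,3)
    print(n,"table z",np.median(r[:,2]))
    hsv=cv2.cvtColor(z["p"],cv2.COLOR_RGB2HSV)
    for name,(u0,u1,v0,v1) in {"gauge":((385,440,203,228) if n=="top" else (308,345,265,322)),}.items():
        m=np.zeros(d.shape,bool);m[v0:v1,u0:u1]=1;m&=ok&(Z>0.09)&(Z<0.12)&(hsv[...,1]<70)
        q=W[m];(c,s,a)=cv2.minAreaRect((q[:,:2]*1000).astype(np.float32))
        print(name,len(q),"rect mm",c,s,a,"mean",q.mean(0),"z95",np.percentile(q[:,2],[50,95]))
    # rack region
    rk=ok&(X>.3)&(X<.75)&(Y>-.2)&(Y<.3)
    m=rk&(Z>0.195)&(Z<.225)&(p.sum(-1)<200)
    q=W[m];print("knob",len(q),q.mean(0),q.min(0),q.max(0))
    m=rk&(Z>.159)&(Z<.172)
    cc=cv2.connectedComponentsWithStats(m.astype(np.uint8));
    for i in range(1,cc[0]):
        if cc[2][i,4]>25:
            q=W[cc[1]==i];e,R=cv2.minEnclosingCircle(q[:,:2].astype(np.float32));print("c165",cc[2][i],q.mean(0),e,R)
    m=rk&(Z>.010)&(Z<.025)
    q=W[m];print("foot",len(q),q.min(0),q.max(0), q[q[:,0].argmin()])
E
```

```text
top table z 0.00011492811608856154
gauge 237 rect mm (486.11553955078125, -267.5359802246094) (21.15494155883789, 98.90341186523438) 7.45606803894043 mean [ 0.48554737 -0.26698298  0.10250088] z95 [0.10304599 0.10699914]
knob 50 [0.52180755 0.11748263 0.21271547] [0.51258869 0.10746017 0.19591656] [0.53140121 0.12868552 0.21864085]
c165 [285 178  26  24 332] [0.55837764 0.07427715 0.1646286 ] (0.5519179105758667, 0.07507132738828659) 0.0438406765460968
foot 1802 [ 0.34524395 -0.0711505   0.01016424] [0.6884942  0.21212154 0.02496942] [0.34524395 0.21212154 0.01021123]
side table z -0.0013314798534988185
gauge 278 rect mm (484.8580017089844, -272.752685546875) (21.70367431640625, 100.30548095703125) 7.223679065704346 mean [ 0.48379417 -0.2765293   0.10101843] z95 [0.10169675 0.10523094]
knob 35 [0.52335344 0.10918649 0.20513913] [0.51336036 0.10435314 0.19544861] [0.53308587 0.1176846  0.21411504]
c165 [314 156  31   8  95] [0.6130647  0.17088803 0.16537208] (0.6111518144607544, 0.17472600936889648) 0.04994199052453041
c165 [302 171  30  18 221] [0.5522246  0.07664777 0.16362384] (0.5448116660118103, 0.08368846774101257) 0.05090893805027008
c165 [277 183  14  19  47] [0.43600001 0.02784652 0.16486485] (0.43310225009918213, 0.04780223220586777) 0.04097655043005943
foot 1455 [ 0.36916007 -0.16476128  0.01002817] [0.68329021 0.16882668 0.02497185] [ 0.36916007 -0.07316803  0.01048571]
```

Run:
```python
from h import *
for n in("top","side"):
    z=np.load(f"pics/{n}0.npz");p,d=z["p"].astype(int),z["d"];W=cloud(n,d)
    X=W[...,0];Y=W[...,1];Z=W[...,2];ok=d>0
    def rep(name,m,zz):
        q=W[m];C=np.array([ray(n,u,v,zz)[:2] for v,u in np.argwhere(m)])
        lo,hi=C.min(0),C.max(0);print(n,name,len(q),"bbox mid",(lo+hi)/2,"size",hi-lo,"mean",C.mean(0),"zmed",np.median(q[:,2]))
    rk=ok&(X>.35)&(X<.75)&(Y>-.2)&(Y<.25)
    rep("knobtop",rk&(abs(Z-.215)<.004)&(p.sum(-1)<250),.215)
    h=rk&(np.hypot(X-.557,Y-.07)<.036)
    rep("hubtop",h&(abs(Z-.165)<.004),.165)
    g=ok&(np.hypot(X-.485,Y+.27)<.07)
    rep("gaugetop",g&(abs(Z-.104)<.004),.104)
    fd=rk&(abs(Z-.018)<.004)&(np.hypot(X-.557,Y-.07)<.125)
    q=W[fd];r=(q[:,:2]*1000).astype(np.float32);e,R=cv2.minEnclosingCircle(r);print("foot circ",e,R,len(r))
    m=rk&(abs(Z-.014)<.004)&(np.hypot(X-.557,Y-.07)>.112)&(X<.5)&(p.max(-1)-p.min(-1)<40); q=W[m]
    if len(q):print("nose",len(q),q[q[:,0].argsort()[:4]],q.mean(0))
    # empty arm + others: points at z .148-.162 outside hub by angle
    m=rk&(Z>.14)&(Z<.162)&(np.hypot(X-.557,Y-.07)>.04)&(np.hypot(X-.557,Y-.07)<.165);q=W[m]
    a=np.degrees(np.arctan2(q[:,1]-.07,q[:,0]-.557));hh,b=np.histogram(a,72,(-180,180));print([(b[i]+2.5,hh[i]) for i in range(72) if hh[i]>5])
```

```text
top knobtop 51 bbox mid [0.52413227 0.11803264] size [0.01921504 0.02163109] mean [0.52319414 0.1192563 ] zmed 0.21421638964651368
top hubtop 275 bbox mid [0.55982326 0.07368506] size [0.05776631 0.06238934] mean [0.56065252 0.0713798 ] zmed 0.16474055721420422
top gaugetop 179 bbox mid [ 0.48579309 -0.26726572] size [0.02955453 0.09884854] mean [ 0.4862195  -0.26826182] zmed 0.10354916765714674
foot circ (550.9006958007812, 66.34140014648438) 116.91138458251953 1405
nose 131 [[ 0.3714817  -0.0687718   0.01444495]
 [ 0.38071116 -0.0624285   0.01750726]
 [ 0.38400693 -0.06292845  0.01154022]
 [ 0.38768388  0.07503588  0.01449274]] [0.41325571 0.07065521 0.01410139]
[(np.float64(-172.5), np.int64(102)), (np.float64(-167.5), np.int64(41)), (np.float64(-162.5), np.int64(9)), (np.float64(-52.5), np.int64(116)), (np.float64(-47.5), np.int64(49)), (np.float64(-42.5), np.int64(9)), (np.float64(47.5), np.int64(6)), (np.float64(52.5), np.int64(11)), (np.float64(57.5), np.int64(27)), (np.float64(62.5), np.int64(88)), (np.float64(67.5), np.int64(22)), (np.float64(82.5), np.int64(7)), (np.float64
[... 688 characters left out ...]
1354979]
[(np.float64(-177.5), np.int64(6)), (np.float64(-172.5), np.int64(71)), (np.float64(-167.5), np.int64(50)), (np.float64(-162.5), np.int64(11)), (np.float64(-157.5), np.int64(7)), (np.float64(-152.5), np.int64(36)), (np.float64(-57.5), np.int64(75)), (np.float64(-52.5), np.int64(74)), (np.float64(42.5), np.int64(20)), (np.float64(47.5), np.int64(19)), (np.float64(52.5), np.int64(14)), (np.float64(57.5), np.int64(32)), (np.float64(62.5), np.int64(31)), (np.float64(67.5), np.int64(9)), (np.float64(72.5), np.int64(12)), (np.float64(77.5), np.int64(21)), (np.float64(82.5), np.int64(15)), (np.float64(87.5), np.int64(6)), (np.float64(132.5), np.int64(15)), (np.float64(172.5), np.int64(8))]
```

Run:
```python
from h import *
for n in("top","side"):
    z=np.load(f"pics/{n}0.npz");p,d=z["p"].astype(int),z["d"];W=cloud(n,d)
    X=W[...,0];Y=W[...,1];Z=W[...,2];R=np.hypot(X-.56,Y-.069);A=np.degrees(np.arctan2(Y-.069,X-.56))
    m=(d>0)&(Z>.146)&(Z<.16)&(R>.045)&(R<.17)&(abs(A+53)<20)
    q=np.array([ray(n,u,v,.155)[:2] for v,u in np.argwhere(m)],np.float32)
    vx,vy,x0,y0=cv2.fitLine(q,cv2.DIST_HUBER,0,.001,.001).ravel()
    print(n,len(q),"arm ang",np.degrees(np.arctan2(vy,vx)),"pt",x0,y0,"hub offset from line mm",1000*((.56-x0)*vy-(.07-y0)*vx))
    # hub top disc excluding arm roots: radial bins
    m=(d>0)&(abs(Z-.165)<.004)&(R<.04)
    c=np.argwhere(m);q=np.array([ray(n,u,v,.165)[:2] for v,u in c]);
    from scipy.optimize import minimize
    # densest 26mm disc
    r=minimize(lambda k:np.minimum(0,np.hypot(*(q-k).T)-.026).sum()+0*k[0],q.mean(0),method="Nelder-Mead");print("hub",r.x,(np.hypot(*(q-r.x).T)<.026).sum(),len(q))
z=np.load("pics/top0.npz")["p"];z2=np.load("pics/side0.npz")["p"]
a=cv2.resize(z[135:260,225:365],None,fx=4,fy=4);b=cv2.resize(z2[140:250,250:385],None,fx=4,fy=4)
cv2.imwrite("pics/c0.png",a[:,:,::-1])
for v in(["top",303,250,.014],):print(ray(*v))
```

```text
top 167 arm ang -53.341984 pt 0.62463075 -0.014131288 hub offset from line mm 1.6181208
hub [0.56349639 0.067653  ] 234 280
side 151 arm ang -54.95489 pt 0.6204113 -0.02345476 hub offset from line mm -4.204981
hub [0.5621008  0.06410167] 124 149
[0.39076116 0.06566829 0.014     ]
```

View pics/c0.png

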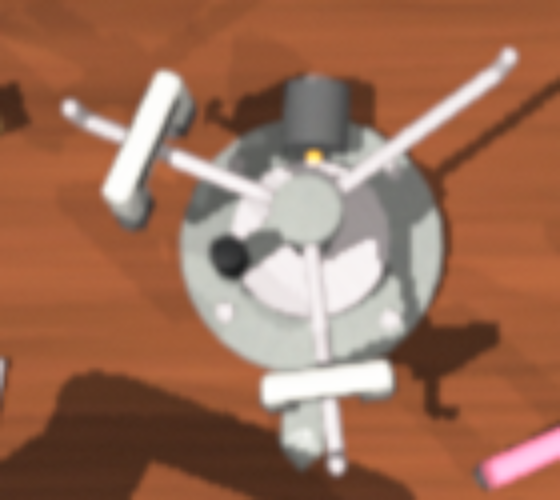

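The crop shows the hub at (303,210), the knob at (232,255) and the visible nose tip near (300,460). The arm above the nose ends at (337,465), so I'll check the foot's heading separately.

Run:
```python
from h import *
from scipy.optimize import least_squares
pv=np.array([.5628,.066])
for n in("top","side"):
    z=np.load(f"pics/{n}0.npz");p,d=z["p"].astype(int),z["d"];W=cloud(n,d);g=(p.max(-1)-p.min(-1)<45)
    X=W[...,0]-pv[0];Y=W[...,1]-pv[1];Z=W[...,2];R=np.hypot(X,Y)
    m=g&(d>0)&(abs(Z-.014)<.005)&(R>.115)&(R<.2)
    a=np.degrees(np.arctan2(Y[m],X[m]))%360;h,b=np.histogram(a,36,(0,360));print(n,"nose?",[(b[i],h[i]) for i in range(36) if h[i]])
    s=(a>150)&(a<210);q=W[m][s];print("nose mean",q.mean(0)-[*pv,0],"ang",a[s].mean(),a[s].min(),a[s].max(),"max R",R[m][s].max())
    k=a[s];rr=R[m][s]
    for lo in(.12,.135,.15,.165):
        t=(rr>=lo)&(rr<lo+.015);print(lo,t.sum(),k[t].min() if t.any() else'',k[t].max() if t.any() else'')
    m=(d>0)&(abs(Z-.062)<.005)&(R>.06)&(R<.14)&(X>0);q=W[m];print("drum",len(q),q.mean(0)-[*pv,0],np.degrees(np.arctan2(Y[m].mean(),X[m].mean())))
    m=(d>0)&(abs(Z-.018)<.004)&g&(R<.13)&(R>.09);q=np.c_[X[m],Y[m]]
    print("disc extents",q.min(0),q.max(0))
```

```text
top nose? [(np.float64(170.0), np.int64(99)), (np.float64(180.0), np.int64(39)), (np.float64(310.0), np.int64(1)), (np.float64(340.0), np.int64(1))]
nose mean [-0.14864031  0.00769178  0.01414499] ang 177.0650320617774 170.4227798041475 182.88854629685864 max R 0.17534909096655601
0.12 24 173.25084079745594 182.88854629685864
0.135 44 170.4227798041475 182.7292207230436
0.15 53 170.59476765724003 182.48281692134245
0.165 17 173.68017234896664 181.204665699189
drum 155 [ 0.09930945 -0.00260681  0.06074809] -1.5036343241701031
disc extents [-0.12865415 -0.10253089] [0.10120356 0.10529092]
side nose? [(np.float64(160.0), np.int64(1)), (np.float64(170.0), np.int64(81)), (np.float64(180.0), np.int64(51)), (np.float64(340.0), np.int64(7))]
nose mean [-0.14427984  0.00445086  0.01299937] ang 178.2787265864977 169.76125814155168 188.07761964486735 max R 0.17835036777483124
0.12 35 170.83426821605167 185.55484630570632
0.135 35 169.76125814155168 184.26890447484197
0.15 35 171.3748806818225 183.54116481025835
0.165 18 174.6322976318926 180.65526084375435
drum 58 [ 0.08785975 -0.0076794   0.05953568] -4.995257283491159
disc extents [-0.12647322 -0.10543567] [0.12049021 0.10270538]
```

Run:
```python
import cv2
a=cv2.imread("pics/side0.png")[140:250,250:390];cv2.imwrite("pics/c1.png",cv2.resize(a,None,fx=5,fy=5,interpolation=cv2.INTER_CUBIC))
```

```text
(no output)
```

View pics/c1.png

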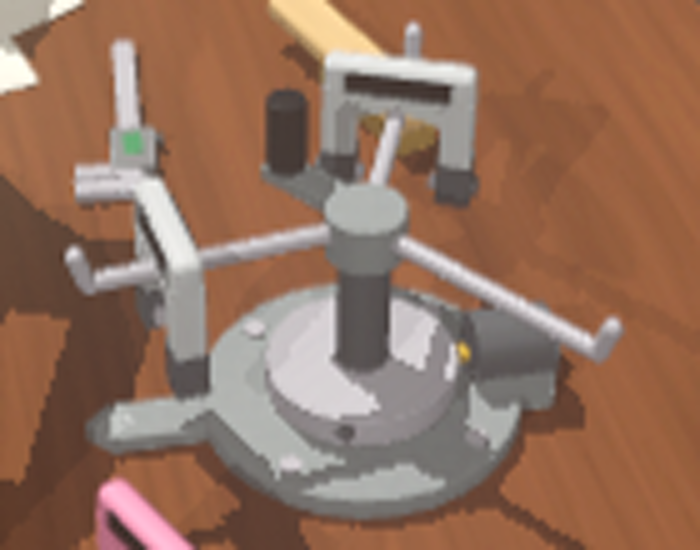

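The foot's nose points to about 177.5°, while the arm above it is at about 186.5°, so the turret may still be settling at the start. I'll move closer and look again.

Emit:
{"op": "jog_arm", "data": {"increments": [-0.9,-0.45,-0.15,0,0,0,-0.9,-0.45,-0.15,0,0,0,-0.9,-0.45,-0.15,0,0,0,-0.9,-0.45,-0.15,0,0,0,-0.9,-0.45,-0.15,0,0,0,-0.9,-0.45,-0.15,0,0,0,-0.9,-0.45,-0.15,0,0,0,-0.9,-0.45,-0.15,0,0,0], "grip": 1, "newtons": 40}}

```text
clock: 0.77
tcp_pos: [0.3838, 0.375, 0.2672]
ee_rot: [[-0.928, 0.372, -0.001], [0.372, 0.928, -0.001], [0.0, -0.001, -1.0]]
ft_force: [-0.1, 0.1, -0.2]
width: 1.001
gripper_force: 0.0
```

```bash
cat > m.py <<'E'
from h import *
from bench import bot
def go(tgt,yaw=None):
    """print tool-frame increments (units) to reach tgt (and tool-y yaw, deg)"""
    s=bot.state();R=s["ee_rot"];dv=R.T@(np.array(tgt)-s["tcp_pos"])
    y=np.degrees(np.arctan2(R[1,1],R[0,1]))
    print("clk",s["clock"].round(2),"tcp",s["tcp_pos"].round(4),"yaw",y.round(1),"q",s["joint_pos"].round(2),"units",(dv/.03).round(2),
      "turnz",None if yaw is None else round(np.radians(((y-yaw+90)%180)-90)/.08,2),"tilt",R[:2,2].round(3),"F",s["ft_force"].round(1))
def rack(pv=(.5628,.066),a0=-54,tag=None):
    for n in("top","side"):
        p,d=cams.capture(n);W=cloud(n,d)
        if tag:np.savez(f"pics/{n}{tag}.npz",p=p,d=d);cv2.imwrite(f"pics/{n}{tag}.png",p[:,:,::-1])
        X=W[...,0]-pv[0];Y=W[...,1]-pv[1];Z=W[...,2];R=np.hypot(X,Y);A=np.degrees(np.arctan2(Y,X))
        m=(d>0)&(Z>.146)&(Z<.16)&(R>.045)&(R<.165)&(abs((A-a0+180)%360-180)<15)
        if m.sum()>20:
            q=np.array([ray(n,u,v,.155)[:2] for v,u in np.argwhere(m)],np.float32)
            vx,vy,x0,y0=cv2.fitLine(q,cv2.DIST_HUBER,0,.001,.001).ravel();print(n,"arm",len(q),np.degrees(np.arctan2(vy,vx)),x0,y0)
        m=(d>0)&(abs(Z-.215)<.004)&(p.astype(int).sum(-1)<250)&(R<.09)
        if m.sum():
            C=np.array([ray(n,u,v,.215)[:2] for v,u in np.argwhere(m)]);print(n,"knob",len(C),C.mean(0),(C.min(0)+C.max(0))/2)
E
python3 - <<'E'
from m import *
rack(); go([.5237,.1165,.255],37)
E
```

```text
top arm 159 -64.32597 0.60928375 -0.026885182
top knob 52 [0.53387167 0.12537305] [0.53378615 0.12485876]
side arm 131 -64.23424 0.60842913 -0.034220643
side knob 32 [0.53218852 0.11981978] [0.53249761 0.11899453]Traceback (most recent call last):
  File "<stdin>", line 2, in <module>
  File "m.py", line 7, in go
    print("clk",s["clock"].round(2),"tcp",s["tcp_pos"].round(4),"yaw",y.round(1),"q",s["joint_pos"].round(2),"units",(dv/.03).round(2),
                ^^^^^^^^^^^^^^^^
AttributeError: 'float' object has no attribute 'round'
```

The turret was still settling; the arm is now at -64° and the knob near (0.533, 0.122).

```bash
sed -i 's/s\["clock"\].round(2)/round(s["clock"],2)/' m.py
python3 - <<'E'
from m import *
go([.533,.20,.262],27.5)
E
```

```text
clk 0.87 tcp [0.3862 0.3738 0.2678] yaw 68.0 q [ 0.64  0.24  1.6  -0.    1.31 -0.54] units [-6.71 -3.53  0.21] turnz 8.83 tilt [ 0.002 -0.001] F [ 0.2 -0.1  1. ]
```

Emit:
{"op": "jog_arm", "data": {"increments": [-0.84,-0.44,0,0,0,0,-0.84,-0.44,0,0,0,0,-0.84,-0.44,0,0,0,0,-0.84,-0.44,0,0,0,0,-0.84,-0.44,0,0,0,0,-0.84,-0.44,0,0,0,0,-0.84,-0.44,0,0,0,0,-0.84,-0.44,0,0,0,0]}}

```text
clock: 1.53
tcp_pos: [0.5314, 0.2031, 0.2668]
ee_rot: [[-0.929, 0.371, -0.001], [0.371, 0.929, 0.0], [0.001, -0.0, -1.0]]
ft_force: [-0.1, 0.3, 0.3]
width: 0.997
gripper_force: 0.0
```

Emit:
{"op": "jog_arm", "data": {"increments": [0,0,0,0,0,1,0,0,0,0,0,1,0,0,0,0,0,1,0,0,0,0,0,1,0,0,0,0,0,1,0,0,0,0,0,1,0,0,0,0,0,1,0,0,0,0,0,1]}}

```text
clock: 2.2
tcp_pos: [0.5306, 0.2042, 0.2667]
ee_rot: [[-0.52, 0.854, -0.001], [0.854, 0.52, 0.0], [0.001, -0.001, -1.0]]
ft_force: [-0.9, 0.2, -0.4]
width: 0.997
gripper_force: 0.0
```

Run:
```python
from m import *
rack(a0=-62);rack(a0=-62,tag="1"); go([.5328,.1225,.26],27.5)
```

```text
top arm 169 -62.79371 0.6116924 -0.024971066
top knob 52 [0.53249453 0.12462986] [0.53239834 0.12351424]
side arm 143 -62.964954 0.60870045 -0.031590257
side knob 31 [0.5316686  0.12013057] [0.53156829 0.11966362]
top arm 164 -62.852516 0.61222476 -0.025779804
top knob 51 [0.53236149 0.12459761] [0.53239451 0.12350212]
side arm 141 -63.076794 0.6089256 -0.03179307
side knob 32 [0.53192448 0.12037564] [0.53156829 0.11966362]
clk 2.4 tcp [0.5309 0.204  0.2669] yaw 31.7 q [ 0.25  0.28  1.53  0.    1.33 -0.31] units [-2.34 -1.37  0.23] turnz 0.91 tilt [-0.001 -0.   ] F [-0.5 -0.6 -0.1]
```

Emit:
{"op": "jog_arm", "data": {"increments": [-0.78,-0.45,0,0,0,0,-0.78,-0.45,0,0,0,0,-0.78,-0.45,0,0,0,0,0,0,0,0,0,0.91,0,0,0.65,0,0,0,0,0,0.65,0,0,0,0,0,0.65,0,0,0,0,0,0.65,0,0,0]}}

```text
clock: 3.07
tcp_pos: [0.5334, 0.1225, 0.1886]
ee_rot: [[-0.461, 0.887, 0.0], [0.887, 0.461, 0.0], [-0.0, 0.0, -1.0]]
ft_force: [0.3, 0.5, -0.6]
width: 0.996
gripper_force: 0.0
```

Emit:
{"op": "jog_arm", "data": {"increments": [0,0,0,0,0,0,0,0,0,0,0,0,0,0,0,0,0,0,0,0,0,0,0,0,0,0,0,0,0,0,0,0,0,0,0,0,0,0,0,0,0,0,0,0,0,0,0,0], "grip": -1, "newtons": 40}}

```text
clock: 3.73
tcp_pos: [0.5346, 0.1227, 0.1908]
ee_rot: [[-0.459, 0.888, 0.003], [0.888, 0.459, 0.0], [-0.001, 0.003, -1.0]]
ft_force: [-0.8, 0.6, 5.9]
width: 0.288
gripper_force: 39.4
```

Run:
```python
from m import *
s=bot.state();print(s["width"],s["gripper_force"]);go([.5328,.1225,.26],27.5)
```

```text
0.28832595419527696 39.44758951663971
clk 3.73 tcp [0.5346 0.1227 0.1908] yaw 27.3 q [ 0.1   0.33  1.67  0.    1.14 -0.38] units [ 0.02 -0.05 -2.31] turnz -0.03 tilt [0.003 0.   ] F [-0.8  0.6  5.9]
```

The knob is held at 26 mm width. Next I'll turn it clockwise along the arc.

Emit:
{"op": "jog_arm", "data": {"increments": [-0.005,0.142,0,0,0,0.82,-0.005,0.142,0,0,0,0.82,-0.005,0.142,0,0,0,0.82,-0.005,0.142,0,0,0,0.82,-0.005,0.142,0,0,0,0.82,-0.005,0.142,0,0,0,0.82,-0.005,0.142,0,0,0,0.82,-0.005,0.142,0,0,0,0.82]}}

```text
clock: 4.4
tcp_pos: [0.5657, 0.1296, 0.1908]
ee_rot: [[0.05, 0.999, -0.001], [0.999, -0.05, -0.0], [-0.0, -0.001, -1.0]]
ft_force: [-7.4, -1.4, 12.0]
width: 0.287
gripper_force: 40.1
```

Emit:
{"op": "jog_arm", "data": {"increments": [-0.005,0.142,0,0,0,0.82,-0.005,0.142,0,0,0,0.82,-0.005,0.142,0,0,0,0.82,-0.005,0.142,0,0,0,0.82,-0.005,0.142,0,0,0,0.82,-0.005,0.142,0,0,0,0.82,-0.005,0.142,0,0,0,0.82,-0.005,0.142,0,0,0,0.82]}}

```text
clock: 5.07
tcp_pos: [0.5969, 0.1194, 0.1908]
ee_rot: [[0.545, 0.839, -0.003], [0.839, -0.545, 0.0], [-0.001, -0.002, -1.0]]
ft_force: [-8.6, 1.4, 11.8]
width: 0.288
gripper_force: 40.2
```

Run:
```python
from m import *
a=np.radians(117.1-16*.82*np.degrees(.08))
go([.5636+.065*np.cos(a),.0646+.065*np.sin(a),.19],27.3-16*.82*np.degrees(.08));rack(a0=-122)
```

```text
clk 5.07 tcp [0.5969 0.1194 0.1908] yaw -33.0 q [0.08 0.41 1.54 0.   1.2  0.66] units [0.03 0.07 0.03] turnz -0.03 tilt [-0.003  0.   ] F [-8.6  1.4 11.8]
top arm 172 56.387814 0.50477344 -0.021206362
side arm 120 55.55973 0.5026818 -0.022595862
side knob 35 [0.59794839 0.11601899] [0.59524453 0.11414904]
```

Tracking well; continuing.

Emit:
{"op": "jog_arm", "data": {"increments": [-0.005,0.142,0,0,0,0.82,-0.005,0.142,0,0,0,0.82,-0.005,0.142,0,0,0,0.82,-0.005,0.142,0,0,0,0.82,-0.005,0.142,0,0,0,0.82,-0.005,0.142,0,0,0,0.82,-0.005,0.142,0,0,0,0.82,-0.005,0.142,0,0,0,0.82]}}

```text
clock: 5.83
tcp_pos: [0.6194, 0.0935, 0.1908]
ee_rot: [[0.892, 0.453, -0.003], [0.453, -0.892, -0.001], [-0.003, -0.001, -1.0]]
ft_force: [-8.9, -1.3, 11.5]
width: 0.287
gripper_force: 40.3
```

Emit:
{"op": "jog_arm", "data": {"increments": [-0.005,0.142,0,0,0,0.82,-0.005,0.142,0,0,0,0.82,-0.005,0.142,0,0,0,0.82,-0.005,0.142,0,0,0,0.82,-0.005,0.142,0,0,0,0.82,-0.005,0.142,0,0,0,0.82,-0.005,0.142,0,0,0,0.82,0,0.1,0,0,0,0.6]}}

```text
clock: 6.5
tcp_pos: [0.6246, 0.0635, 0.1908]
ee_rot: [[0.999, -0.037, -0.006], [-0.037, -0.999, 0.002], [-0.006, -0.002, -1.0]]
ft_force: [-12.6, 5.3, 15.3]
width: 0.287
gripper_force: 40.6
```

Emit:
{"op": "jog_arm", "data": {"increments": [0,0,0,0,0,0,0,0,0,0,0,0,0,0,0,0,0,0,0,0,0,0,0,0,0,0,0,0,0,0,0,0,0,0,0,0,0,0,0,0,0,0,0,0,0,0,0,0], "grip": 1}}

```text
clock: 7.17
tcp_pos: [0.6282, 0.0625, 0.1892]
ee_rot: [[0.999, -0.033, -0.0], [-0.033, -0.999, -0.0], [-0.0, 0.0, -1.0]]
ft_force: [0.2, -0.0, -1.2]
width: 1.001
gripper_force: 0.0
```

Run:
```python
from m import *
go([.5636+.065,.0614,.19],-93);rack(a0=177,tag="2")
```

```text
clk 7.17 tcp [0.6282 0.0625 0.1892] yaw -91.9 q [-0.01  0.44  1.49 -0.    1.21  1.59] units [ 0.01  0.03 -0.03] turnz 0.24 tilt [-0. -0.] F [ 0.2 -0.  -1.2]
top knob 5 [0.61778999 0.07557058] [0.61865375 0.08462713]
side arm 149 -1.7386881 0.46745676 0.06298569
side knob 38 [0.62393386 0.05921788] [0.62383577 0.05562727]
```

Emit:
{"op": "jog_arm", "data": {"increments": [0,0,-0.9,0,0,0,0,0,-0.9,0,0,0,0,0,-0.9,0,0,0,-0.37,0.93,0,0,0,0,-0.37,0.93,0,0,0,0,-0.37,0.93,0,0,0,0,-0.37,0.93,0,0,0,0,-0.37,0.93,0,0,0,0]}}

```text
clock: 7.93
tcp_pos: [0.5673, -0.0761, 0.2705]
ee_rot: [[0.999, -0.033, 0.0], [-0.033, -0.999, -0.0], [0.0, 0.0, -1.0]]
ft_force: [0.2, -0.2, 1.4]
width: 0.999
gripper_force: 0.0
```

Emit:
{"op": "jog_arm", "data": {"increments": [-0.37,0.93,0,0,0,0,-0.37,0.93,0,0,0,0,-0.37,0.93,0,0,0,0,-0.37,0.93,0,0,0,0,-0.37,0.93,0,0,0,0,-0.37,0.93,0,0,0,0,-0.37,0.93,0,0,0,0,0,0,0,0,0,-0.7], "grip": 0.3}}

```text
clock: 8.6
tcp_pos: [0.4821, -0.2724, 0.2705]
ee_rot: [[1.0, 0.019, -0.001], [0.019, -1.0, -0.003], [-0.001, 0.003, -1.0]]
ft_force: [1.1, -0.5, 0.1]
width: 0.648
gripper_force: 0.0
```

Emit:
{"op": "jog_arm", "data": {"increments": [0,0,0,0,0,-1,0,0,0,0,0,-1,0,0,0,0,0,-1,0,0,0,0,0,-1,0,0,0,0,0,-1,0,0,0,0,0,-1,0,0,0,0,0,-1,0,0,0,0,0,-1]}}

```text
clock: 9.27
tcp_pos: [0.4838, -0.2677, 0.2704]
ee_rot: [[0.786, 0.618, -0.0], [0.618, -0.786, -0.0], [-0.0, 0.0, -1.0]]
ft_force: [0.7, 0.4, 0.0]
width: 0.647
gripper_force: 0.0
```

Emit:
{"op": "jog_arm", "data": {"increments": [0,0,0,0,0,-1,0,0,0,0,0,-1,0,0,0,0,0,-1,0,0,0,0,0,-1,0,0,0,0,0,-1,0,0,0,0,0,-1,0,0,0,0,0,-1,0,0,0,0,0,-1]}}

```text
clock: 9.93
tcp_pos: [0.4838, -0.2677, 0.2704]
ee_rot: [[0.261, 0.965, 0.0], [0.965, -0.261, -0.0], [-0.0, 0.0, -1.0]]
ft_force: [-0.4, 0.2, -0.0]
width: 0.646
gripper_force: 0.0
```

Run:
```python
from m import *
go([.485,-.2712,.13],7.4)
rack(a0=177,tag="3")
```

```text
clk 9.93 tcp [ 0.4838 -0.2677  0.2704] yaw -15.2 q [-0.63  0.26  1.56 -0.    1.32 -0.37] units [-0.1   0.07  4.68] turnz -4.92 tilt [ 0. -0.] F [-0.4  0.2 -0. ]
top arm 178 -2.908519 0.45750707 0.072441146
top knob 58 [0.62764191 0.06453314] [0.62711495 0.06406735]
side arm 148 -2.5883584 0.4574526 0.06570499
```

The turret has clicked home: the arm bears 177.2°, matching the nose. Next is the descent on the gauge.

Emit:
{"op": "jog_arm", "data": {"increments": [0,0,0,0,0,-0.98,0,0,0,0,0,-0.98,0,0,0,0,0,-0.98,0,0,0,0,0,-0.98,0,0,0,0,0,-0.99,-0.12,0.04,0.9,0,0,0,0,0,0.9,0,0,0,0,0,0.9,0,0,0]}}

```text
clock: 10.7
tcp_pos: [0.486, -0.2716, 0.1891]
ee_rot: [[-0.121, 0.993, 0.002], [0.993, 0.121, -0.001], [-0.002, 0.002, -1.0]]
ft_force: [-0.7, -0.2, -0.6]
width: 0.651
gripper_force: 0.0
```

Emit:
{"op": "jog_arm", "data": {"increments": [0,0,0.6,0,0,0,0,0,0.6,0,0,0,0,0,0.6,0,0,0,0,0,0.6,0,0,0,0,0,0.6,0,0,0,0,0,0.58,0,0,0,0,0,0,0,0,0,0,0,0,0,0,0]}}

```text
clock: 11.37
tcp_pos: [0.4849, -0.2707, 0.0814]
ee_rot: [[-0.122, 0.992, -0.002], [0.992, 0.122, 0.001], [0.001, -0.002, -1.0]]
ft_force: [-0.2, -0.2, -0.1]
width: 0.651
gripper_force: 0.0
```

Emit:
{"op": "jog_arm", "data": {"increments": [0,0,0,0,0,0,0,0,0,0,0,0,0,0,0,0,0,0,0,0,0,0,0,0,0,0,0,0,0,0,0,0,0,0,0,0,0,0,0,0,0,0,0,0,0,0,0,0], "grip": -1, "newtons": 50}}

```text
clock: 12.03
tcp_pos: [0.4861, -0.2717, 0.0833]
ee_rot: [[-0.124, 0.992, 0.002], [0.992, 0.124, -0.002], [-0.002, 0.001, -1.0]]
ft_force: [-0.1, -0.3, 6.0]
width: 0.221
gripper_force: 49.5
```

Run:
```python
from m import *
go([.485,-.2712,.29],7.4)
p,d=cams.capture("side");cv2.imwrite("pics/g1.png",cv2.resize(p[200:340,250:410],None,fx=4,fy=4)[:,:,::-1])
```

```text
clk 12.03 tcp [ 0.4861 -0.2717  0.0833] yaw 7.1 q [-0.63  0.47  1.76 -0.    0.91 -0.76] units [ 0.01 -0.02 -6.89] turnz -0.06 tilt [ 0.002 -0.002] F [-0.1 -0.3  6. ]
```

View pics/g1.png

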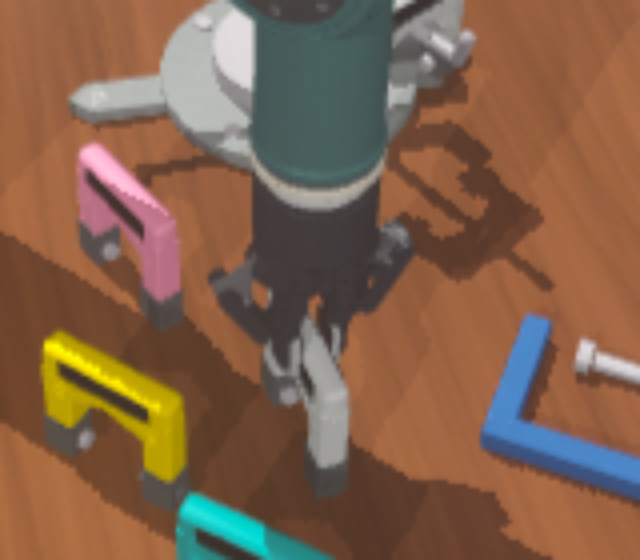

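The gauge is held squarely at the middle of its crown, at about (320,350) in the crop. Lifting it now and carrying it to the rack.

Emit:
{"op": "jog_arm", "data": {"increments": [0,0,-0.4,0,0,0,0,0,-0.8,0,0,0,0,0,-1,0,0,0,0,0,-1,0,0,0,0,0,-1,0,0,0,0,0,-1,0,0,0,0,0,-1,0,0,0,0,0,-0.7,0,0,0]}}

```text
clock: 12.75
tcp_pos: [0.4856, -0.2711, 0.2916]
ee_rot: [[-0.124, 0.992, 0.002], [0.992, 0.124, -0.001], [-0.001, 0.001, -1.0]]
ft_force: [0.1, -0.4, -4.1]
width: 0.226
gripper_force: 50.2
```

Emit:
{"op": "jog_arm", "data": {"increments": [0.6,-0.01,0,0,0,0,0.85,-0.02,0,0,0,0,0.85,-0.02,0,0,0,0,0.85,-0.02,0,0,0,0,0.85,-0.02,0,0,0,0,0.85,-0.02,0,0,0,0,0.85,-0.02,0,0,0,0,0.85,-0.02,0,0,0,0]}}

```text
clock: 13.42
tcp_pos: [0.4549, -0.0748, 0.2879]
ee_rot: [[-0.124, 0.992, -0.002], [0.992, 0.124, 0.001], [0.001, -0.002, -1.0]]
ft_force: [1.2, 0.6, -4.2]
width: 0.224
gripper_force: 50.1
```

Emit:
{"op": "jog_arm", "data": {"increments": [0.85,-0.02,0,0,0,0,0.85,-0.02,0,0,0,0,0.85,-0.02,0,0,0,0,0.85,-0.02,0,0,0,0,0.85,-0.02,0,0,0,0,0.7,0,0,0,0,0,0,0,0,0,0,0.7,0,0,0,0,0,0.7]}}

```text
clock: 14.08
tcp_pos: [0.4333, 0.0719, 0.2879]
ee_rot: [[-0.012, 1.0, -0.002], [1.0, 0.012, 0.0], [0.0, -0.002, -1.0]]
ft_force: [0.7, 0.7, -4.9]
width: 0.221
gripper_force: 50.0
```

Emit:
{"op": "jog_arm", "data": {"increments": [0,0,0,0,0,0.7,0,0,0,0,0,0,0,0,0,0,0,0,0,0,0,0,0,0,0,0,0,0,0,0,0,0,0,0,0,0,0,0,0,0,0,0,0,0,0,0,0,0]}}

```text
clock: 14.75
tcp_pos: [0.4352, 0.0702, 0.2889]
ee_rot: [[0.044, 0.999, -0.0], [0.999, -0.044, -0.0], [-0.0, -0.0, -1.0]]
ft_force: [-0.0, -0.0, -6.2]
width: 0.225
gripper_force: 50.0
```

Run:
```python
from m import *
print(bot.state()["width"]);go([.4372,.070,.1653],-2.8)
rack(a0=177,tag="4")
p=cv2.imread("pics/side4.png");cv2.imwrite("pics/g2.png",cv2.resize(p[90:250,200:390],None,fx=4,fy=3.7))
```

```text
0.22533604136496915
clk 14.75 tcp [0.4352 0.0702 0.2889] yaw -2.5 q [ 0.    0.07  1.75 -0.    1.32  0.05] units [-0.    0.07  4.12] turnz 0.07 tilt [-0. -0.] F [-0.  -0.  -6.2]
top knob 57 [0.62757617 0.06439659] [0.62711752 0.06406735]
side arm 148 -2.4355037 0.45574725 0.06573516
side knob 33 [0.62608425 0.05846782] [0.62598536 0.05863265]
```

View pics/g2.png

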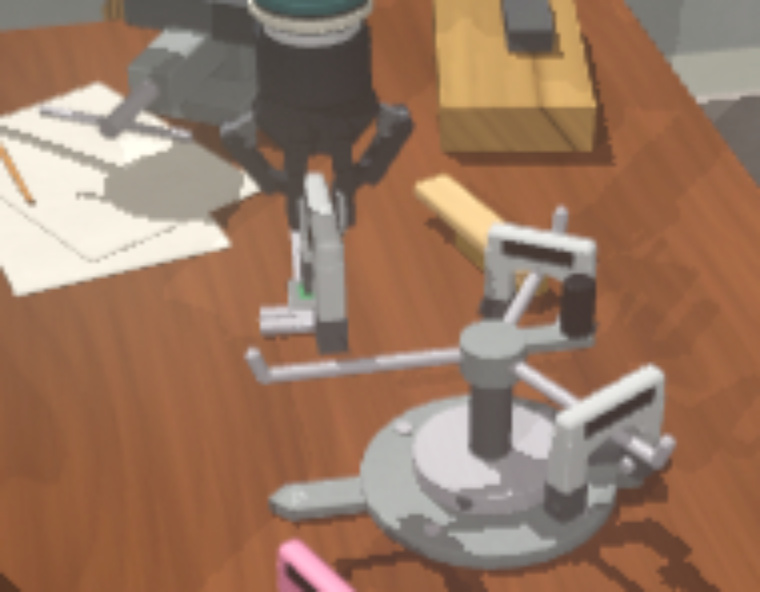

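The gauge hangs above the arm in line with it: crown at (318,200) and arm from (255,365) to (470,350). Lowering it now.

Emit:
{"op": "jog_arm", "data": {"increments": [0,0.07,0.4,0,0,0.05,0,0,0.6,0,0,0,0,0,0.6,0,0,0,0,0,0.6,0,0,0,0,0,0.6,0,0,0,0,0,0.4,0,0,0,0,0,0.2,0,0,0,0,0,0.1,0,0,0]}}

```text
clock: 15.52
tcp_pos: [0.4369, 0.0702, 0.1831]
ee_rot: [[0.048, 0.999, -0.002], [0.999, -0.048, -0.0], [-0.0, -0.002, -1.0]]
ft_force: [0.1, -1.0, -3.8]
width: 0.222
gripper_force: 49.9
```

Emit:
{"op": "jog_arm", "data": {"increments": [0,0,0.06,0,0,0,0,0,0.06,0,0,0,0,0,0.06,0,0,0,0,0,0.06,0,0,0,0,0,0.06,0,0,0,0,0,0.06,0,0,0,0,0,0.06,0,0,0,0,0,0,0,0,0]}}

```text
clock: 16.18
tcp_pos: [0.4371, 0.0702, 0.171]
ee_rot: [[0.048, 0.999, -0.001], [0.999, -0.048, -0.0], [-0.0, -0.001, -1.0]]
ft_force: [0.0, 0.9, -4.6]
width: 0.222
gripper_force: 50.0
```

Run:
```python
from m import *
go([.4372,.070,.1653],-2.8)
```

```text
clk 16.18 tcp [0.4371 0.0702 0.171 ] yaw -2.7 q [ 0.    0.21  1.91 -0.    1.03  0.05] units [-0.01  0.01  0.19] turnz 0.02 tilt [-0.001 -0.   ] F [ 0.   0.9 -4.6]
```

Emit:
{"op": "jog_arm", "data": {"increments": [0,0,0.03,0,0,0,0,0,0.03,0,0,0,0,0,0.03,0,0,0,0,0,0.03,0,0,0,0,0,0.03,0,0,0,0,0,0,0,0,0,0,0,0,0,0,0,0,0,0,0,0,0]}}

```text
clock: 16.85
tcp_pos: [0.4373, 0.0702, 0.1668]
ee_rot: [[0.048, 0.999, 0.0], [0.999, -0.048, -0.0], [-0.0, 0.0, -1.0]]
ft_force: [0.4, -0.3, -5.5]
width: 0.225
gripper_force: 50.0
```

Emit:
{"op": "jog_arm", "data": {"increments": [0,0,0.015,0,0,0,0,0,0.015,0,0,0,0,0,0.015,0,0,0,0,0,0.015,0,0,0,0,0,0,0,0,0,0,0,0,0,0,0,0,0,0,0,0,0,0,0,0,0,0,0]}}

```text
clock: 17.52
tcp_pos: [0.4375, 0.0703, 0.1658]
ee_rot: [[0.048, 0.999, 0.001], [0.999, -0.048, 0.0], [0.0, 0.001, -1.0]]
ft_force: [-2.7, 0.1, 5.3]
width: 0.22
gripper_force: 51.5
```

Contact is made at the expected height. Easing off slightly, then opening.

Emit:
{"op": "jog_arm", "data": {"increments": [0,0,-0.01,0,0,0,0,0,0,0,0,0,0,0,0,0,0,0,0,0,0,0,0,0,0,0,0,0,0,0,0,0,0,0,0,0,0,0,0,0,0,0,0,0,0,0,0,0], "newtons": 20}}

```text
clock: 18.18
tcp_pos: [0.4375, 0.0702, 0.1658]
ee_rot: [[0.048, 0.999, 0.0], [0.999, -0.048, -0.0], [-0.0, 0.0, -1.0]]
ft_force: [-3.0, 0.6, 6.0]
width: 0.221
gripper_force: 51.4
```

Emit:
{"op": "jog_arm", "data": {"increments": [0,0,0,0,0,0,0,0,0,0,0,0,0,0,0,0,0,0,0,0,0,0,0,0,0,0,0,0,0,0,0,0,0,0,0,0,0,0,0,0,0,0,0,0,0,0,0,0], "grip": -0.1}}

```text
clock: 18.85
tcp_pos: [0.4373, 0.0702, 0.1653]
ee_rot: [[0.048, 0.999, -0.0], [0.999, -0.048, -0.0], [-0.0, -0.0, -1.0]]
ft_force: [0.7, -0.2, -0.3]
width: 0.451
gripper_force: 0.0
```

Run:
```python
from m import *
go([.4372,.070,.1653],-2.8)
p,d=cams.capture("side");cv2.imwrite("pics/g3.png",cv2.resize(p[90:250,200:390],None,fx=4,fy=3.7)[:,:,::-1])
```

```text
clk 18.85 tcp [0.4373 0.0702 0.1653] yaw -2.7 q [ 0.    0.21  1.92 -0.    1.01  0.05] units [-0.01 -0.   -0.  ] turnz 0.02 tilt [-0. -0.] F [ 0.7 -0.2 -0.3]
```

View pics/g3.png

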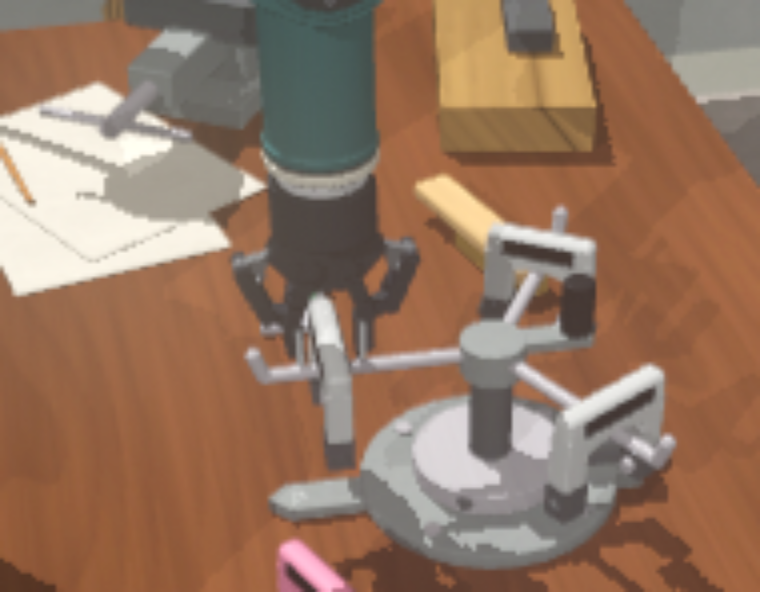

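The gauge sits astride the arm at about (335,370), with both fingers clear. Retreating straight up.

Emit:
{"op": "jog_arm", "data": {"increments": [0,0,-0.1,0,0,0,0,0,-0.3,0,0,0,0,0,-0.6,0,0,0,0,0,-0.8,0,0,0,0,0,-0.8,0,0,0,0,0,-0.8,0,0,0,0,0,-0.8,0,0,0,0,0,-0.5,0,0,0]}}

```text
clock: 19.57
tcp_pos: [0.4382, 0.0702, 0.3097]
ee_rot: [[0.048, 0.999, 0.004], [0.999, -0.048, -0.0], [0.0, 0.004, -1.0]]
ft_force: [0.6, -0.3, 0.2]
width: 0.446
gripper_force: 0.0
```

Emit:
{"op": "jog_arm", "data": {"increments": [0,0,0,0,0,0,0,0,0,0,0,0,0,0,0,0,0,0,0,0,0,0,0,0,0,0,0,0,0,0,0,0,0,0,0,0,0,0,0,0,0,0,0,0,0,0,0,0]}}

```text
clock: 20.23
tcp_pos: [0.4371, 0.0702, 0.3059]
ee_rot: [[0.048, 0.999, -0.001], [0.999, -0.048, -0.0], [-0.0, -0.001, -1.0]]
ft_force: [-1.0, 0.6, 0.2]
width: 0.45
gripper_force: 0.0
```

Emit:
{"op": "jog_arm", "data": {"increments": [0,0,0,0,0,0,0,0,0,0,0,0,0,0,0,0,0,0,0,0,0,0,0,0,0,0,0,0,0,0,0,0,0,0,0,0,0,0,0,0,0,0,0,0,0,0,0,0]}}

```text
clock: 20.9
tcp_pos: [0.4373, 0.0702, 0.3063]
ee_rot: [[0.048, 0.999, 0.0], [0.999, -0.048, -0.0], [-0.0, 0.0, -1.0]]
ft_force: [-0.6, 0.6, 0.7]
width: 0.449
gripper_force: 0.0
```

Run:
```python
from m import *
go([.4372,.070,.1653],-2.8)
for k in range(2):
    p,d=cams.capture("side");W=cloud("side",d)
    m=(d>0)&(abs(W[...,2]-.186)<.005)&(np.hypot(W[...,0]-.437,W[...,1]-.07)<.06)
    q=W[m];print(len(q),cv2.minAreaRect((q[:,:2]*1000).astype(np.float32)),np.median(q[:,2]))
cv2.imwrite("pics/g4.png",cv2.resize(p[90:250,200:390],None,fx=4,fy=3.7)[:,:,::-1])
rack(a0=177)
```

```text
clk 20.9 tcp [0.4373 0.0702 0.3063] yaw -2.7 q [ 0.    0.06  1.72 -0.    1.37  0.05] units [-0.01 -0.    4.7 ] turnz 0.02 tilt [ 0. -0.] F [-0.6  0.6  0.7]
115 ((436.8199768066406, 67.02651977539062), (102.29035949707031, 20.886962890625), 86.82550811767578) 0.1851857201536979
123 ((435.8077392578125, 68.52949523925781), (96.19237518310547, 21.071537017822266), 84.82259368896484) 0.18475800190263522
top knob 56 [0.62791468 0.06518807] [0.6271201 0.0640677]
side arm 126 -1.9430107 0.45921314 0.065028705
side knob 31 [0.62580987 0.059519  ] [0.62598536 0.0569222 ]
```

View pics/g4.png

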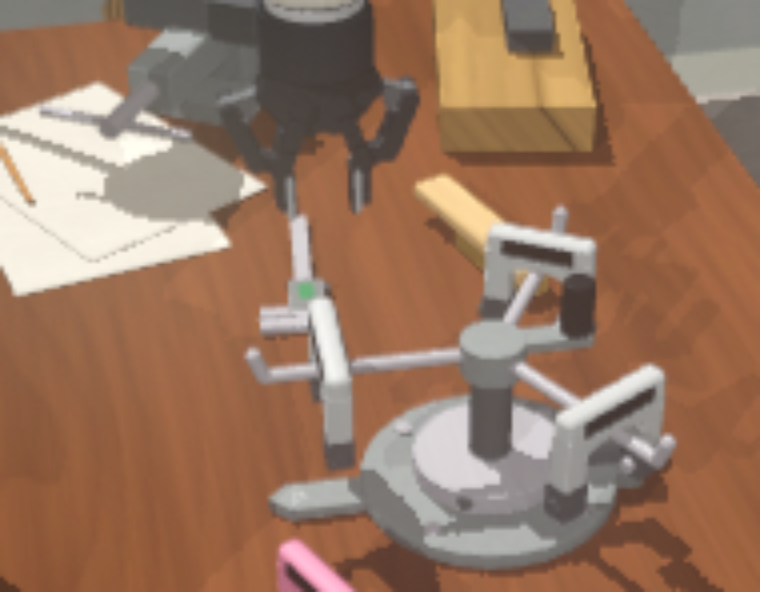

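The gauge hangs astride the arm at about (330,370), its top at 185 mm and its centre on the load point, with the gripper clear. I'll let it rest briefly, then hand in.

Emit:
{"op": "jog_arm", "data": {"increments": [0,0,-0.3,0,0,0,0,0,0,0,0,0,0,0,0,0,0,0,0,0,0,0,0,0,0,0,0,0,0,0,0,0,0,0,0,0,0,0,0,0,0,0,0,0,0,0,0,0]}}

```text
clock: 21.77
tcp_pos: [0.4372, 0.0702, 0.3152]
ee_rot: [[0.048, 0.999, -0.0], [0.999, -0.048, -0.0], [-0.0, -0.0, -1.0]]
ft_force: [-0.4, 0.7, 0.2]
width: 0.448
gripper_force: 0.0
```

Emit:
{"op": "jog_arm", "data": {"increments": [0,0,0,0,0,0,0,0,0,0,0,0,0,0,0,0,0,0,0,0,0,0,0,0,0,0,0,0,0,0,0,0,0,0,0,0,0,0,0,0,0,0,0,0,0,0,0,0]}}

```text
clock: 22.43
tcp_pos: [0.4373, 0.0702, 0.3153]
ee_rot: [[0.048, 0.999, -0.0], [0.999, -0.048, -0.0], [-0.0, -0.0, -1.0]]
ft_force: [0.3, -0.9, -0.4]
width: 0.454
gripper_force: 0.0
```

Emit:
{"op": "jog_arm", "data": {"increments": [0,0,0,0,0,0,0,0,0,0,0,0,0,0,0,0,0,0,0,0,0,0,0,0,0,0,0,0,0,0,0,0,0,0,0,0,0,0,0,0,0,0,0,0,0,0,0,0]}}

```text
clock: 23.1
tcp_pos: [0.4373, 0.0702, 0.3153]
ee_rot: [[0.048, 0.999, -0.0], [0.999, -0.048, -0.0], [-0.0, -0.0, -1.0]]
ft_force: [0.0, -0.9, -0.5]
width: 0.45
gripper_force: 0.0
```

```bash
python3 -c "
from bench import ticket
print(ticket.sign_off())"
```

```text
the job is handed in; nothing more can be done
None
```

I handed the job in at about 23 s with the rack clicked home, its empty arm over the nose, and the aluminium gauge hanging across the middle of that arm, clear of the gripper; the hand-in returned no verdict.

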